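# Lay a mould down into its screw nest and shut the gate

### The job

The blue mould standing on the grey pad of the aluminium screw nest has to lie on its broad face for unscrewing: push high on its broad back face with the fingertips so that it tips over where it stands, without sliding along upright, and drops flat between the nest's two rails. Then push the gate's black peg round until the gate is fully shut behind the mould, which brings the mould up to the end stop and locks it in. Push only: do not lift the mould, and leave everything round the nest where it is.

Things in the scene. Friction and masses are not known exactly. Their poses are not given: they have to be found in the camera images.
- nest: Fixed aluminium screw nest. Base plate 150 x 250 x 12 mm; origin at the centre of its underside, on the worktop; +y along its length towards the end stop, x across, z up. Grey standing pad at y = -105 to -43 mm, white nest floor from y = -28 mm to the end stop (face at y = 60, top z = 42 mm); pad and floor surfaces at z = 12 mm.
- home (a point): Point fixed in the nest at nest (0, 13, 30) mm: the mould's centre when it lies flat and touches the end stop. Rails on both sides, y = -28 to 62 mm: inner faces at x = +-41 mm up to z = 24 mm, then sloping outward to x = +-49 mm at z = 32 mm (rail top); outer faces x = +-57 mm.
- mould: The blue two-part plastic mould to lay down, 74 x 36 x 94 mm, about 0.16 kg, loose. Origin at the centre of the underside it stands on at the start; x along its 74 mm width, y through its 36 mm thickness (at the start about the nest's y), z up its height. It stands on the grey pad, its +y broad face towards the end stop; the -y face is the back, to push on.
- mould_center (a point): Centre of that mould (47 mm along its z from the origin). Pushed forward near the top, the mould tips over its lower front edge and falls by itself once its top has moved about 36 mm; it then lies 36 mm high, some 5 to 35 mm short of the end stop. The plate is slick (friction about 0.33): pushed lower than about 70 mm above it, the mould slides instead.
- gate (a joint): Gate hinge, rad: 0 fully shut (hard stop; arm across the nest along nest +x, just behind the home mould), grows as it opens clockwise seen from above; at 1.57 the arm points along nest -y. Starts open at 1.65 to 1.9. Vertical hinge axis at nest (-64, -40.5) mm. Stays where left; about 1 N at the peg moves it. Closing, it pushes the lying mould ahead of it to the end stop.
- peg (a point): Point at height 85 mm on the axis of the gate's upright black peg: 16 mm in diameter, z = 55 to 98 mm, at the free end of the arm, 112 mm from the hinge axis. The arm is 8 mm thick, z = 17 to 51 mm, with a hold-down lip (top z = 55 mm) reaching 18 mm from its middle line on the side towards the end stop.
- next_mould: Bystander: another blue mould of the same size, standing on the worktop beyond the nest (not on it); origin at its underside. Leave it.
- cup: Bystander: round metal cup, 63 mm wide, 48 mm high, beyond the nest; origin at its underside.
- key: Bystander: black hex key, 24 x 72 x 5 mm, lying off the stop end of the nest; origin at its underside.
- pad: Bystander: square stack of cream foam wipes, 80 x 86 x 26 mm; origin at its underside.
- pen: Bystander: marker, 130 mm long, 16 mm high, lying; origin at its underside.
- vial: Bystander: amber vial with white cap, 22 mm wide, 52 mm high, standing; origin at its underside.
- clip: Bystander: black bulldog clip, 42 x 40 x 17 mm; origin at its underside.
Things that resemble listed ones, but are neither listed nor needed, are in the scene too. Leave any yellow look-alike of the mould alone.

How it is judged:
On the way:
1. the mould lies flat between the rails, its head towards the end stop, the gate still open (angle between mould's own z axis and vertical between 1.5 and 1.64 rad and x of mould_center in the frame of nest between -0.008 and 0.008 m and z of mould_center in the frame of nest between 0.026 and 0.034 m and y of mould_center in the frame of nest between -0.045 and 0.018 m and value of joint gate above 1 rad), for 0.2 s.
At the end, for the whole second after the job is handed in: The mould lies flat on the nest floor (within 4 degrees), centred within 8 mm between the rails, its end within about 6 mm of the end stop, at rest; the gate is shut to within 0.06 rad (angle between mould's own z axis and vertical between 1.5 and 1.64 rad and x of mould_center in the frame of nest between -0.008 and 0.008 m and z of mould_center in the frame of nest between 0.026 and 0.034 m and y of mould_center in the frame of nest between 0.006 and 0.018 m and value of joint gate below 0.06 rad and linear speed of mould below 0.01 m/s and velocity of joint gate below 0.05 rad/s); the robot touches nothing.
It fails at once if the mould is lifted (its centre more than 78 mm above the worktop; tipping over raises it to 62 mm) (height (world z) of mould_center above 0.078 m).
It fails at once if the mould is slid along upright by more than 20 mm instead of being tipped where it stands (angle between mould's own z axis and vertical below 0.15 rad and distance of mould from where it was at the start of the episode above 0.02 m).
It fails at once if a bystander is shifted by more than 15 mm or knocked over (distance of any of next_mould, cup, key, pad, pen, vial, clip from where it was at the start of the episode above 0.015 m).
It also fails if it takes over 48 s, if anything falls off the work surface, if the arm or the gripper's body presses on something with over 40 N, if the wrist force passes 120 N, or if a joint passes its speed limit or range.

### The arm

A 6-joint arm with a two-finger parallel gripper is mounted at the origin on the work surface; the furniture and walls round the work are solid. World frame = base frame: x ahead of the robot, y to its left, z up, the work surface at z = 0. Lengths are in m, angles in rad, forces in N, time in s.
With the tool pointing down it reaches from about 0.375 to 0.9 m from the base axis. Payload 3.1 kg.
Tool frame: the origin (TCP) lies at the centre of the arm's flange, where the gripper is bolted on; the fingertips stand 182 mm ahead of it and the grasp point (between the pads) lies 164 mm ahead of it; z points along the fingers, x is the direction in which the jaws open and shut, and the axes are right-handed (so a half turn about z gives the same grasp; the last joint's range is limited). The gripper opens to 87 mm and grips with 3 to 60 N. Pads are 19 mm wide; open, the fingers measure 117 mm over their backs; the gripper's body (75 mm by 190 mm) begins 51 mm behind the grasp point.
Start: joints at [-1.284, 0.527, 1.433, -0, 1.181, -0.178], TCP at [0.281, -0.558, 0.405] pointing down, gripper open.
Joint ranges: [-3.08, 3.08], [-0.75, 2.2], [0.22, 2.44], [-1.43, 4.57], [0, 2.65], [-2.85, 2.85]. Speed limits (rad/s): [2.79, 2.79, 3.14, 3.14, 3.14, 3.14].

### API

Orientations are given as a rotation vector (axis times angle).
In Python, from rig import status, optics, r gives the robot as it stands. The module is installed in compiled form; this text tells all that it offers.
- The arm moves only by the shell command python3 -m pendant 'ROWS' [OPENING]. ROWS is JSON, a list of rows, each an object of numbers: "dx", "dy", "dz": the shift along the tool's x, y, z in cm; "wx", "wy", "wz": the turn, a rotation vector about the tool's x, y, z in rad. In form: [{"dx": .., "dy": .., "dz": .., "wx": .., "wy": .., "wz": ..}, ...]. A call has 1 to 10 rows; each row is the pose to reach, as a shift and turn from the pose commanded when the call began, along the tool's axes at that moment; what a row does not reach only later rows make up. A row lasts 1/10 s, in which the tool goes at most 50 mm and 8.59 degrees, less where a joint would pass 70% of its speed; a pose out of reach is approached as far as the arm can. A call with a gripper value outside its range is refused whole. OPENING is the opening, from 0 (shut) to 1 (fully open), set as the call begins (- or left out, the last holds). The fingers move at their own pace and stop on an object; the grip force is fixed at half the most. Time passes only in rows, so rows that repeat a pose let the fingers close. It gives the time, the measured TCP pose, the force and the opening at its end, in the units of the state.
- status.read_state(): the state, without advancing time (a new reading comes with each control period).
- optics.capture(name): name is "scene" or "top"; returns a dict with "image" (400x640x3 uint8, blue, green, red), "fx", "fy", "cx", "cy" (pixels), "rvec" (rotation vector, rad) and "tvec" (3), from world to camera coordinates, as OpenCV has them. Camera axes: x right, y down, z forward; pixel columns grow to the right and rows downward; lengths in m; the calibration is good to about 2 mm. A picture is of the moment at which its call begins. There is no depth.
- r.sign_off(): hands the job in, once; it reports no verdict.
The state is a dict: "time": time; "q": joint angles; "qvel": joint speeds; "joint_efforts": joint torques, N m; "ee_pos": TCP position; "eef_rot": TCP orientation; "ft_force": force on the tool from outside, world axes, zero at the start; "ft_torque": the same for the moment, N m; "gripper_width": finger opening in m.
Only numpy, scipy, OpenCV 4.12 (cv2) and the standard library are available. Lean on these libraries where they do the work, as an engineer would, in place of code of your own. Each camera call takes 0.05 s, during which the arm holds its last target.

## Working session

There is one attempt and no reset: what is moved stays moved. The work goes in short steps, Python scripts to look and compute and a shell command to move; the robot and the scene stay as the last step left them, time stands still between calls to the robot, and variables do not carry over. Pictures are saved under pics/ and viewed, and the job is handed in when it is done.

```bash
mkdir -p pics; python3 - <<'E'
from rig import status, optics, r
import cv2,numpy as np,pickle
s=status.read_state(); print({k:np.round(v,3) for k,v in s.items()})
for n in("scene","top"):
    c=optics.capture(n); cv2.imwrite(f"pics/{n}0.png",c["image"]); pickle.dump(c,open(f"{n}0.pkl","wb"))
    R=cv2.Rodrigues(np.array(c["rvec"]))[0]; print(n,c["fx"],c["cx"],c["cy"],"cam at",-R.T@np.array(c["tvec"]))
E
```

```text
{'time': np.float64(0.0), 'q': array([-1.284,  0.528,  1.434, -0.   ,  1.181, -0.179]), 'qvel': array([ 0.   , -0.003,  0.001, -0.001, -0.001,  0.   ]), 'joint_efforts': array([  0.   , -44.004, -17.659,   0.063,   0.058,  -0.   ]), 'ee_pos': array([ 0.281, -0.558,  0.404]), 'eef_rot': array([-2.673,  1.648,  0.003]), 'ft_force': array([0.149, 0.989, 0.617]), 'ft_torque': array([-0.009, -0.008, -0.032]), 'gripper_width': np.float64(0.087)}
scene 417.46248638032034 323.2625522056 196.06879239960287 cam at [0.1026048  0.73233742 1.03041446]
top 508.95068831580255 319.1937784499009 205.6408227554739 cam at [0.33091058 0.00502461 1.61869142]
```

View pics/scene0.png

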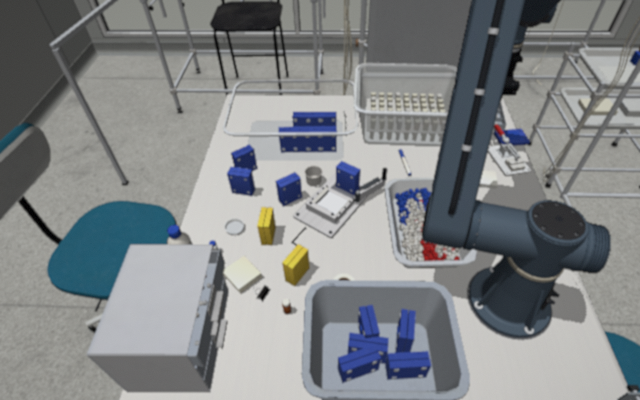

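View pics/top0.png

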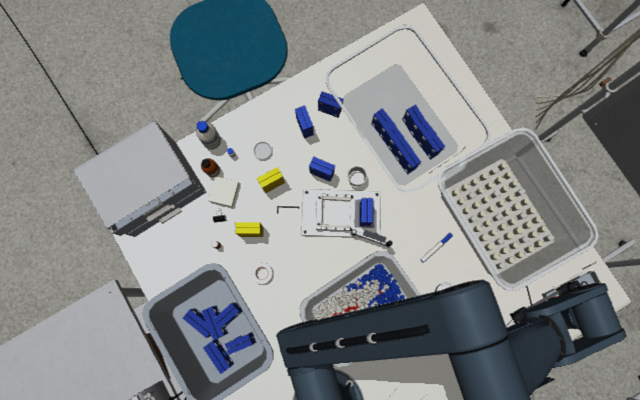

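```bash
python3 - <<'E'
import cv2,pickle
t=pickle.load(open("top0.pkl","rb"))["image"];s=pickle.load(open("scene0.pkl","rb"))["image"]
cv2.imwrite("pics/t1.png",cv2.resize(t[140:260,270:410],None,fx=5,fy=5,interpolation=cv2.INTER_CUBIC)[:600])
cv2.imwrite("pics/s1.png",cv2.resize(s[145:250,270:400],None,fx=5.5,fy=5.5,interpolation=cv2.INTER_CUBIC)[:600])
E
```

```text
(no output)
```

View pics/t1.png

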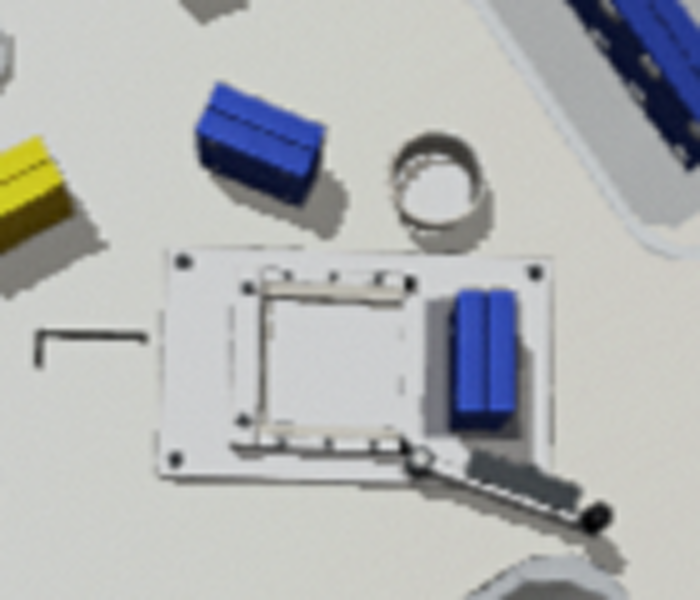

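View pics/s1.png

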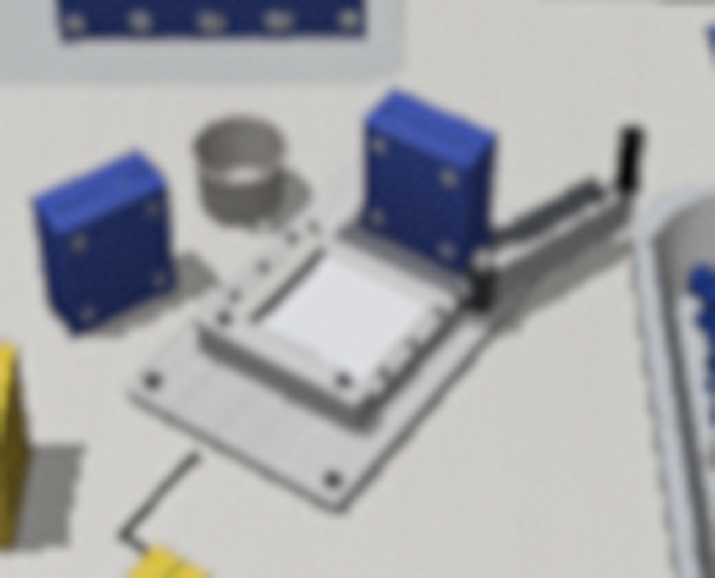

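```bash
cat > h.py <<'E'
import cv2,pickle,numpy as np
def load(n): return pickle.load(open(n+".pkl","rb"))
def ray(c,uv):
    K=np.array([[c["fx"],0,c["cx"]],[0,c["fy"],c["cy"]],[0,0,1.]]);R=cv2.Rodrigues(np.array(c["rvec"]))[0]
    o=-R.T@np.array(c["tvec"]).ravel(); d=R.T@np.linalg.inv(K)@np.array([uv[0],uv[1],1.]);return o,d
def onz(c,uv,z):
    o,d=ray(c,uv); return o+d*(z-o[2])/d[2]
def proj(c,P):
    K=np.array([[c["fx"],0,c["cx"]],[0,c["fy"],c["cy"]],[0,0,1.]])
    return cv2.projectPoints(np.array(P,float).reshape(-1,3),np.array(c["rvec"]),np.array(c["tvec"],float),K,None)[0].reshape(-1,2)
E
python3 - <<'E'
from h import *
np.set_printoptions(precision=4,suppress=True)
T=load("top0");S=load("scene0")
tp=lambda x,y:((x+.5)/5-.5+270,(y+.5)/5-.5+140)
sp=lambda x,y:((x+.5)/5.5-.5+270,(y+.5)/5.5-.5+145)
P={}
for n,z,p in [("c_stop_far",.012,(168,250)),("c_pad_far",.012,(551,259)),("c_stop_near",.012,(159,477)),("scr1",.012,(183,262)),("scr2",.012,(175,460)),("scr3",.012,(535,272)),
 ("m1",.106,(457,291)),("m2",.106,(516,291)),("m3",.106,(513,412)),("m4",.106,(450,410)),("hinge",.055,(418,459)),("pegtop",.098,(596,517))]:
    P[n]=onz(T,tp(*p),z); print("T",n,P[n])
d=lambda a,b:np.linalg.norm(P[a]-P[b])
print(d("c_stop_far","c_pad_far"),d("c_stop_far","c_stop_near"),d("scr1","scr3"),d("scr1","scr2"),d("m1","m2"),d("m2","m3"),d("m4","m1"),d("hinge","pegtop"))
for n,z,p in [("c_stop_near",.012,(340,508)),("c_stop_far",.012,(128,392)),("scr1",.012,(152,381)),("scr2",.012,(333,480)),
 ("mtopbackfar",.106,(396,92)),("mtopnear",.106,(495,133)),("mfrontfar",.106,(369,116)),("mfrontnear",.106,(470,165)),("pegtop",.098,(630,131))]:
    print("S",n,onz(S,sp(*p),z))
E
```

```text
T c_stop_far [0.667  0.0665 0.012 ]
T c_pad_far [ 0.6564 -0.1799  0.012 ]
T c_stop_near [0.52   0.0739 0.012 ]
T scr1 [0.6589 0.0569 0.012 ]
T scr2 [0.5307 0.0636 0.012 ]
T scr3 [ 0.6481 -0.1694  0.012 ]
T m1 [ 0.6187 -0.1116  0.106 ]
T m2 [ 0.6181 -0.1473  0.106 ]
T m3 [ 0.5443 -0.1429  0.106 ]
T m4 [ 0.5462 -0.1052  0.106 ]
T hinge [ 0.5232 -0.0882  0.055 ]
T pegtop [ 0.4811 -0.191   0.098 ]
0.24666186598513348 0.14721071917886244 0.22652500893990332 0.12844625333574866 0.0356434651387915 0.0739216366626388 0.07284550434698435 0.11916899592533543
S c_stop_near [0.5149 0.0769 0.012 ]
S c_stop_far [0.664  0.0698 0.012 ]
S scr1 [0.6569 0.0556 0.012 ]
S scr2 [0.5285 0.0623 0.012 ]
S mtopbackfar [ 0.6111 -0.143   0.106 ]
S mtopnear [ 0.5437 -0.1426  0.106 ]
S mfrontfar [ 0.614  -0.1168  0.106 ]
S mfrontnear [ 0.543  -0.1117  0.106 ]
S pegtop [ 0.4807 -0.1927  0.098 ]
```

```bash
python3 - <<'E'
from h import *
np.set_printoptions(precision=4,suppress=True)
T=load("top0");S=load("scene0")
c0=np.array([.5885,-.0535]);yaw=-.05;X=np.array([np.cos(yaw),np.sin(yaw)]);Y=np.array([-X[1],X[0]])
nest=lambda p:np.array([(p[:2]-c0)@X,(p[:2]-c0)@Y])
for nm,c,(x0,x1,y0,y1),z in(("T",T,(355,380,190,232),.106),("S",S,(330,362,158,200),.106)):
    im=c["image"][y0:y1,x0:x1].astype(int)
    B=im[...,0];sat=B-im[...,2]
    up=cv2.resize(c["image"][y0:y1,x0:x1],None,fx=8,fy=8,interpolation=cv2.INTER_CUBIC).astype(int)
    m=((up[...,0]>140)&(up[...,0]-up[...,2]>85)).astype(np.uint8)
    if nm=="S": cv2.imwrite("pics/mS.png",np.hstack([up.astype(np.uint8),cv2.cvtColor(m*255,cv2.COLOR_GRAY2BGR)]))
    else: cv2.imwrite("pics/mT.png",np.hstack([up.astype(np.uint8),cv2.cvtColor(m*255,cv2.COLOR_GRAY2BGR)]))
    k=max(cv2.findContours(m,0,1)[0],key=cv2.contourArea)
    pts=np.array([onz(c,((p[0]+.5)/8-.5+x0,(p[1]+.5)/8-.5+y0),z)[:2] for p in k[:,0]],np.float32)
    r=cv2.minAreaRect(pts*1000); print(nm,"rect mm",r,"nest",nest(np.array(r[0])/1000))
# plate edges in nest frame, projection check
W=lambda x,y,z:[*(c0+X*x+Y*y),z]
P=[W(sx*.075,sy*.125,.012) for sx,sy in((-1,-1),(1,-1),(1,1),(-1,1))]+[W(sx*.041,y,.024) for sx in(-1,1) for y in(-.028,.06)]+[W(-.064,-.0405,.055)]
for nm,c,f,o in(("t2",T,5,(270,140,410,260)),("s2",S,5.5,(270,145,400,250))):
    im=cv2.resize(c["image"][o[1]:o[3],o[0]:o[2]],None,fx=f,fy=f,interpolation=cv2.INTER_CUBIC)
    for p in proj(c,P): cv2.drawMarker(im,tuple(int(v) for v in ((p-np.array(o[:2])+.5)*f-.5)),(0,0,255),0,14,1)
    cv2.imwrite(f"pics/{nm}.png",im)
E
```

```text
T rect mm ((582.1025390625, -118.59151458740234), (15.361916542053223, 72.2032699584961), 88.43309020996094) nest [-0.0031 -0.0653]
S rect mm ((577.63818359375, -124.541015625), (30.745792388916016, 68.16380310058594), 87.60699462890625) nest [-0.0073 -0.0715]
```

View pics/t2.png

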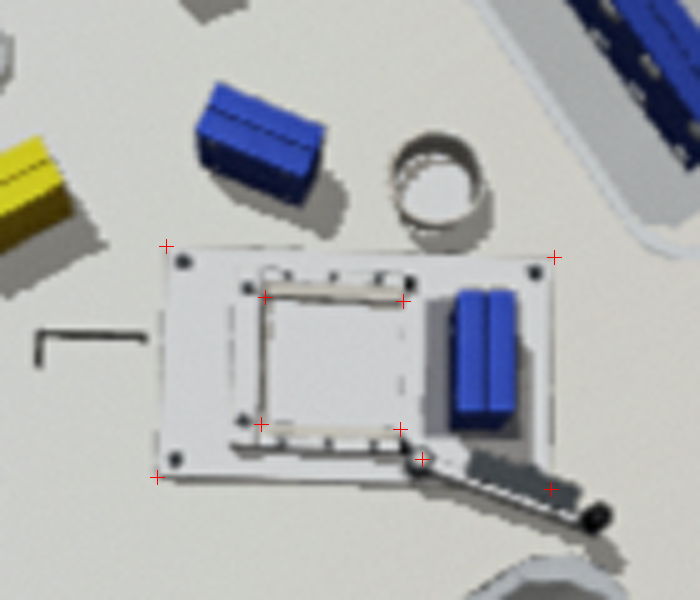

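View pics/mT.png

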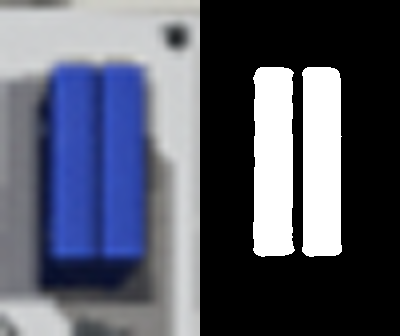

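View pics/s2.png

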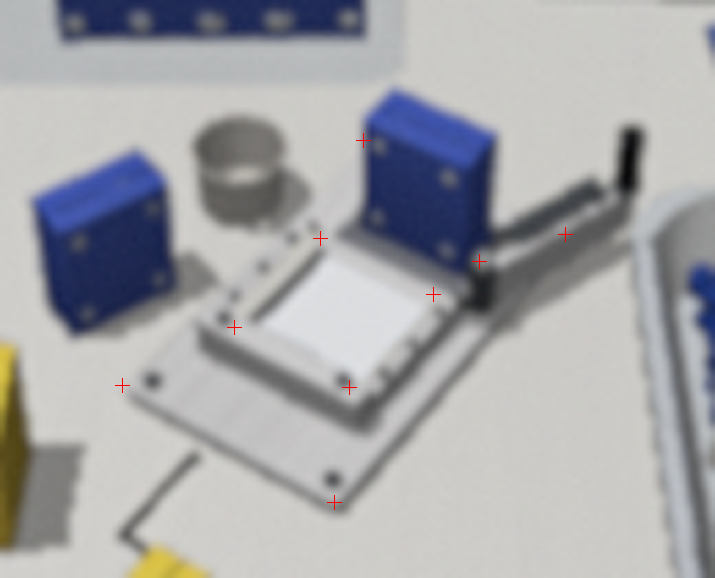

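View pics/mS.png

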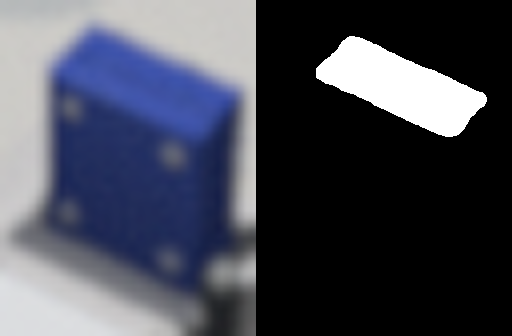

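```bash
cat > delta.py <<'E'
import sys,numpy as np
from rig import status
from scipy.spatial.transform import Rotation as Ro
def delta(target,tx):  # tx: world yaw of tool x, tool down
    s=status.read_state();R=Ro.from_rotvec(s["eef_rot"]);M=R.as_matrix();d=M.T@(np.array(target)-s["ee_pos"])*100
    a=np.array([np.cos(tx),np.sin(tx),0]);z=np.array([0,0,-1.]);Rt=Ro.from_matrix(np.c_[a,np.cross(z,a),z])
    print("t",round(s["time"],2),"pos",np.round(s["ee_pos"],4),"toolx yaw",round(np.arctan2(M[1,0],M[0,0]),4),"q6",np.round(s["q"][5],2),"tilt z",np.round(M[:,2],4),"F",np.round(s["ft_force"],1))
    print(" d cm",np.round(d,2),"w",np.round((R.inv()*Rt).as_rotvec(),4),"dist cm",round(float(np.linalg.norm(d)),1))
E
python3 - <<'E'
from delta import *
for y in(-.06,-.06+np.pi): delta([.579,-.178,.405],y)
E
```

```text
t 0.1 pos [ 0.2807 -0.5581  0.4039] toolx yaw -1.105 q6 -0.18 tilt z [-6.0e-04  1.8e-03 -1.0e+00] F [-0.3  0.3  0.1]
 d cm [-20.56 -43.73  -0.06] w [-0.0013  0.0015 -1.045 ] dist cm 48.3
t 0.1 pos [ 0.2807 -0.5581  0.4039] toolx yaw -1.105 q6 -0.18 tilt z [-6.0e-04  1.8e-03 -1.0e+00] F [-0.3  0.3  0.1]
 d cm [-20.56 -43.73  -0.06] w [1.8000e-03 1.5000e-03 2.0966e+00] dist cm 48.3
```

```bash
python3 -m pendant '[{"dx":-2,"dy":-4.4,"wz":-0.1},{"dx":-4,"dy":-8.7,"wz":-0.2},{"dx":-6,"dy":-13,"wz":-0.3},{"dx":-8,"dy":-17.5,"wz":-0.4},{"dx":-10.3,"dy":-22,"wz":-0.52},{"dx":-12.4,"dy":-26,"wz":-0.63},{"dx":-14.4,"dy":-30.5,"wz":-0.73},{"dx":-16.5,"dy":-35,"wz":-0.84},{"dx":-18.5,"dy":-39.4,"wz":-0.94},{"dx":-20.6,"dy":-43.7,"wz":-1.045}]' 0.4; python3 - <<'E'
from delta import *
delta([.579,-.178,.276],-.06)
E
```

```text
t 0.1 pos [ 0.2807 -0.5581  0.4039] toolx yaw -1.105 q6 -0.18 tilt z [-6.0e-04  1.8e-03 -1.0e+00] F [-0.3  0.3  0.1]
 d cm [-20.54 -43.72  12.84] w [-0.0013  0.0015 -1.045 ] dist cm 50.0validation failed for argument at $[0]...
```

```bash
python3 -m pendant '[{"dx":-2,"dy":-4.4,"dz":0,"wx":0,"wy":0,"wz":-0.1},{"dx":-4,"dy":-8.7,"dz":0,"wx":0,"wy":0,"wz":-0.2},{"dx":-6,"dy":-13,"dz":0,"wx":0,"wy":0,"wz":-0.3},{"dx":-8,"dy":-17.5,"dz":0,"wx":0,"wy":0,"wz":-0.4},{"dx":-10.3,"dy":-22,"dz":0,"wx":0,"wy":0,"wz":-0.52},{"dx":-12.4,"dy":-26,"dz":0,"wx":0,"wy":0,"wz":-0.63},{"dx":-14.4,"dy":-30.5,"dz":0,"wx":0,"wy":0,"wz":-0.73},{"dx":-16.5,"dy":-35,"dz":0,"wx":0,"wy":0,"wz":-0.84},{"dx":-18.5,"dy":-39.4,"dz":0,"wx":0,"wy":0,"wz":-0.94},{"dx":-20.6,"dy":-43.7,"dz":0,"wx":0,"wy":0,"wz":-1.045}]' 0.4; python3 - <<'E'
from delta import *
delta([.579,-.178,.276],-.06)
E
```

```text
time: 1.1
ee_pos: [0.5796, -0.1762, 0.4044]
eef_rot: [-3.14, 0.087, 0.001]
ft_force: [1.0, -0.6, -0.2]
gripper_width: 0.0354
t 1.1 pos [ 0.5796 -0.1762  0.4044] toolx yaw -0.0556 q6 -0.42 tilt z [-5.e-04  2.e-04 -1.e+00] F [ 1.  -0.6 -0.2]
 d cm [-0.04  0.18 12.84] w [-0.0001  0.0005  0.0044] dist cm 12.8
```

```bash
python3 -m pendant '[{"dx":0,"dy":0.2,"dz":3,"wx":0,"wy":0,"wz":0},{"dx":0,"dy":0.2,"dz":6,"wx":0,"wy":0,"wz":0},{"dx":0,"dy":0.2,"dz":9,"wx":0,"wy":0,"wz":0},{"dx":0,"dy":0.2,"dz":11.5,"wx":0,"wy":0,"wz":0},{"dx":0,"dy":0.2,"dz":12.8,"wx":0,"wy":0,"wz":0},{"dx":0,"dy":0.2,"dz":12.8,"wx":0,"wy":0,"wz":0}]'; python3 - <<'E'
from delta import *
delta([.579,-.153,.276],-.06)
from rig import optics; import cv2
for n,(x0,y0,x1,y1) in(("scene",(270,120,430,240)),("top",(300,140,440,260))):
    c=optics.capture(n)["image"];cv2.imwrite(f"pics/{n}_a.png",cv2.resize(c[y0:y1,x0:x1],None,fx=4,fy=4,interpolation=cv2.INTER_CUBIC))
E
```

```text
time: 1.7
ee_pos: [0.5779, -0.1797, 0.2746]
eef_rot: [-3.138, 0.094, 0.007]
ft_force: [-0.8, 1.0, -0.3]
gripper_width: 0.0348
t 1.7 pos [ 0.5779 -0.1797  0.2746] toolx yaw -0.06 q6 -0.43 tilt z [-0.0043  0.0023 -1.    ] F [-0.8  1.  -0.3]
 d cm [-0.05 -2.68 -0.13] w [-0.002   0.0044 -0.    ] dist cm 2.7
```

View pics/scene_a.png

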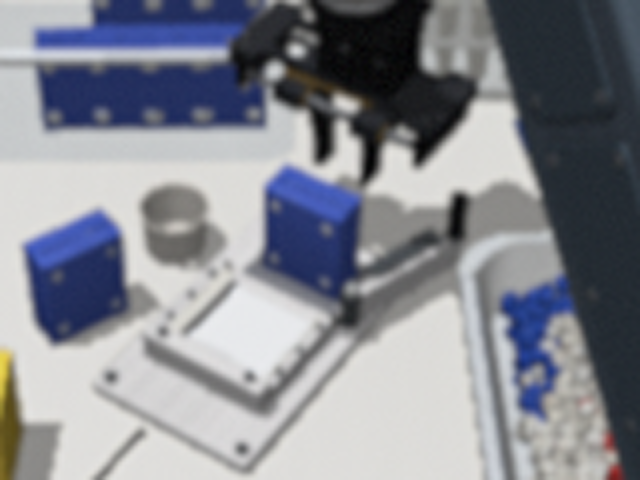

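View pics/top_a.png

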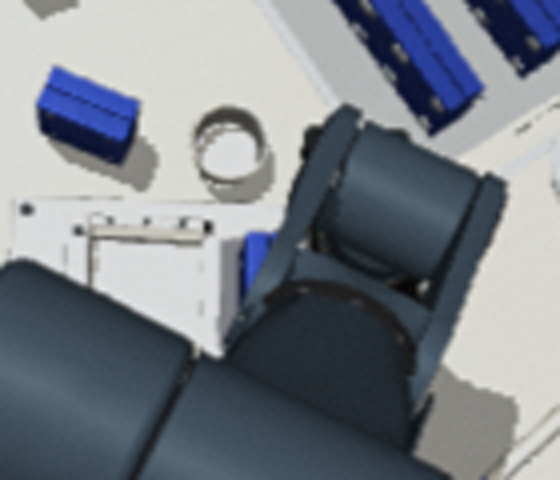

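```bash
python3 - <<'E'
from h import *
S=load("scene0")
for x in(.553,.603): print(((proj(S,[[x,-.171,.0926]])[0]-np.array([270,120]))*4).round())
E
```

```text
[365. 183.]
[312. 161.]
```

```bash
python3 -m pendant '[{"dx":0,"dy":-0.8,"dz":0,"wx":0,"wy":0,"wz":0},{"dx":0,"dy":-1.5,"dz":0,"wx":0,"wy":0,"wz":0},{"dx":0,"dy":-2.0,"dz":0,"wx":0,"wy":0,"wz":0},{"dx":0,"dy":-2.3,"dz":0,"wx":0,"wy":0,"wz":0},{"dx":0,"dy":-2.6,"dz":0,"wx":0,"wy":0,"wz":0},{"dx":0,"dy":-2.9,"dz":0,"wx":0,"wy":0,"wz":0},{"dx":0,"dy":-3.2,"dz":0,"wx":0,"wy":0,"wz":0},{"dx":0,"dy":-3.5,"dz":0,"wx":0,"wy":0,"wz":0},{"dx":0,"dy":-3.8,"dz":0,"wx":0,"wy":0,"wz":0}]'; python3 - <<'E'
from delta import *
delta([.579,-.153,.276],-.06)
from rig import optics; import cv2
for n,(x0,y0,x1,y1) in(("scene",(270,120,430,240)),):
    c=optics.capture(n)["image"];cv2.imwrite(f"pics/{n}_b.png",cv2.resize(c[y0:y1,x0:x1],None,fx=4,fy=4,interpolation=cv2.INTER_CUBIC))
E
```

```text
time: 2.7
ee_pos: [0.5808, -0.1419, 0.2767]
eef_rot: [-3.14, 0.095, 0.0]
ft_force: [-0.3, 0.3, 0.5]
gripper_width: 0.0345
t 2.7 pos [ 0.5808 -0.1419  0.2767] toolx yaw -0.0602 q6 -0.37 tilt z [-2.e-04  1.e-04 -1.e+00] F [-0.3  0.3  0.5]
 d cm [-0.11  1.12  0.07] w [-0.0001  0.0002 -0.0002] dist cm 1.1
```

View pics/scene_b.png

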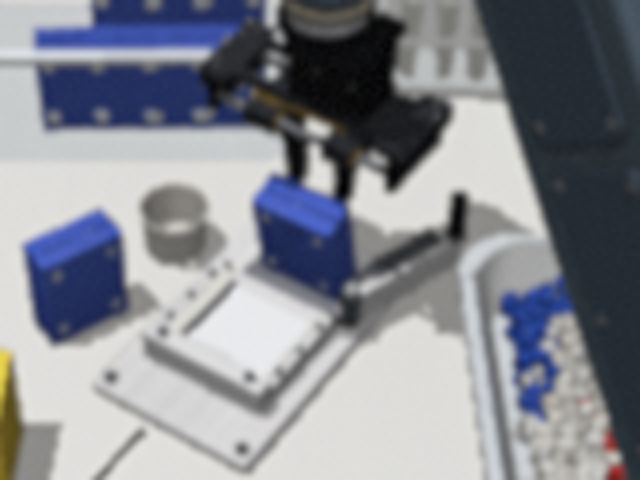

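The scene view shows the mould tipping (top edge moved from (290,170) to (275,180), base in place). I'll keep pushing.

```bash
python3 -m pendant '[{"dx":0,"dy":-0.4,"dz":0,"wx":0,"wy":0,"wz":0},{"dx":0,"dy":-0.8,"dz":0,"wx":0,"wy":0,"wz":0},{"dx":0,"dy":-1.2,"dz":0,"wx":0,"wy":0,"wz":0},{"dx":0,"dy":-1.6,"dz":0,"wx":0,"wy":0,"wz":0},{"dx":0,"dy":-2.0,"dz":0,"wx":0,"wy":0,"wz":0},{"dx":0,"dy":-2.4,"dz":0,"wx":0,"wy":0,"wz":0},{"dx":0,"dy":-2.7,"dz":0,"wx":0,"wy":0,"wz":0},{"dx":0,"dy":-2.7,"dz":0,"wx":0,"wy":0,"wz":0},{"dx":0,"dy":-2.7,"dz":0,"wx":0,"wy":0,"wz":0}]'; python3 - <<'E'
from delta import *
delta([.579,-.153,.276],-.06)
from rig import optics; import cv2
for n,(x0,y0,x1,y1) in(("scene",(270,120,430,240)),):
    c=optics.capture(n)["image"];cv2.imwrite(f"pics/{n}_c.png",cv2.resize(c[y0:y1,x0:x1],None,fx=4,fy=4,interpolation=cv2.INTER_CUBIC))
E
```

```text
time: 3.65
ee_pos: [0.5825, -0.1151, 0.2768]
eef_rot: [3.14, -0.094, 0.0]
ft_force: [0.0, 0.2, -1.0]
gripper_width: 0.0348
t 3.65 pos [ 0.5825 -0.1151  0.2768] toolx yaw -0.0598 q6 -0.32 tilt z [ 1.e-04 -1.e-04 -1.e+00] F [ 0.   0.2 -1. ]
 d cm [-0.12  3.8   0.08] w [ 0.0001 -0.0001  0.0002] dist cm 3.8
```

View pics/scene_c.png

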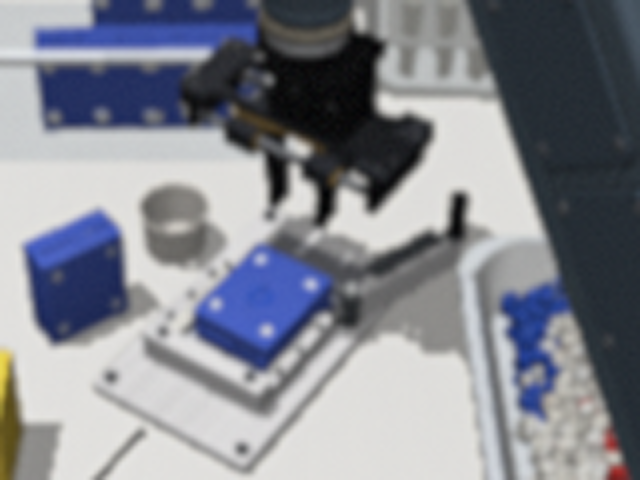

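```bash
python3 -m pendant '[{"dx":0,"dy":2,"dz":-3,"wx":0,"wy":0,"wz":0},{"dx":0,"dy":5,"dz":-7,"wx":0,"wy":0,"wz":0},{"dx":0,"dy":9,"dz":-10,"wx":0,"wy":0,"wz":0},{"dx":0,"dy":14,"dz":-10,"wx":0,"wy":0,"wz":0},{"dx":0,"dy":18,"dz":-10,"wx":0,"wy":0,"wz":0},{"dx":0,"dy":18,"dz":-10,"wx":0,"wy":0,"wz":0}]'; python3 - <<'E'
from delta import *
from rig import optics; import cv2,pickle
for n,(x0,y0,x1,y1) in(("scene",(300,120,480,255)),("top",(290,160,450,280))):
    c=optics.capture(n);pickle.dump(c,open(n+"1.pkl","wb"));c=c["image"];cv2.imwrite(f"pics/{n}_d.png",cv2.resize(c[y0:y1,x0:x1],None,fx=4.4,fy=4.4,interpolation=cv2.INTER_CUBIC))
E
```

```text
time: 4.3
ee_pos: [0.5711, -0.3006, 0.3774]
eef_rot: [3.136, -0.103, 0.004]
ft_force: [-0.5, 0.5, -0.1]
gripper_width: 0.0351
```

View pics/scene_d.png

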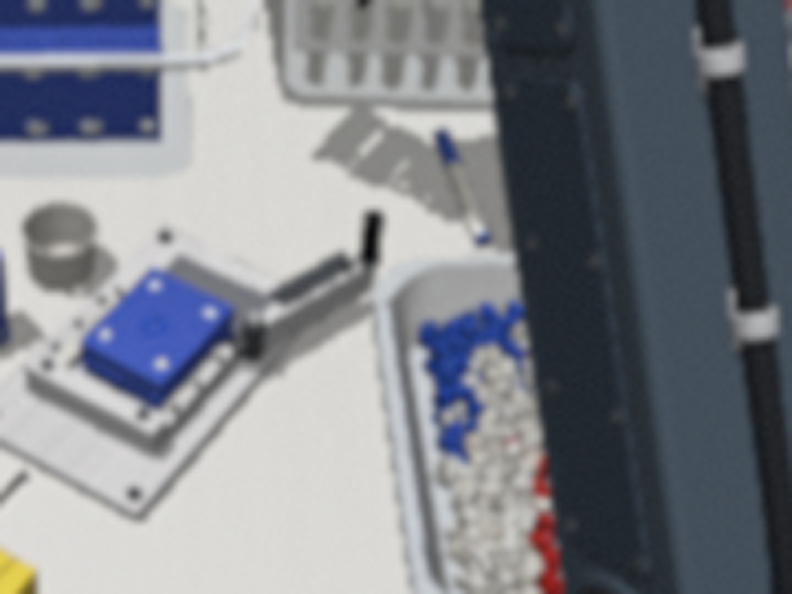

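View pics/top_d.png

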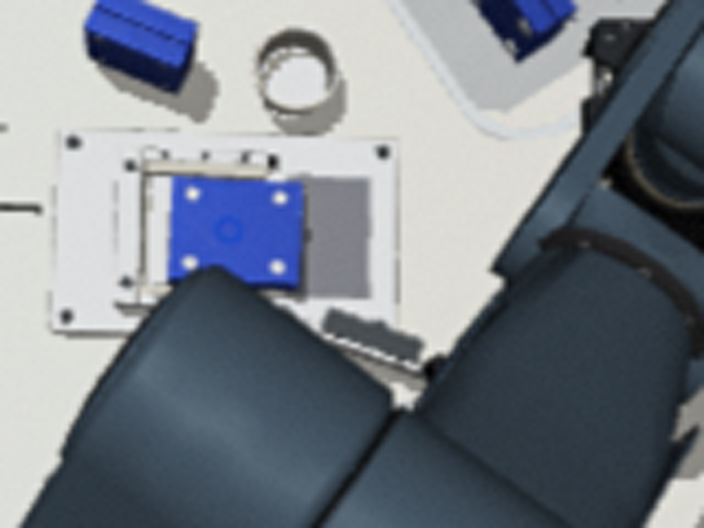

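```bash
python3 - <<'E'
from h import *
T=load("top0");S=load("scene0")
cv2.imwrite("pics/t3.png",cv2.resize(T["image"][225:325,290:410],None,fx=6,fy=6,interpolation=cv2.INTER_CUBIC))
cv2.imwrite("pics/s3.png",cv2.resize(S["image"][150:280,360:480],None,fx=4.6,fy=4.6,interpolation=cv2.INTER_CUBIC))
for z in(0,.03,.05,.07,.09): print(z,onz(T,(380,252),z).round(3),onz(S,(389.8,181),z).round(3),onz(S,(387,184),z).round(3))
E
```

```text
0 [ 0.463 -0.175  0.   ] [ 0.475 -0.243  0.   ] [ 0.477 -0.225  0.   ]
0.03 [ 0.46  -0.171  0.03 ] [ 0.464 -0.215  0.03 ] [ 0.466 -0.197  0.03 ]
0.05 [ 0.459 -0.169  0.05 ] [ 0.457 -0.196  0.05 ] [ 0.459 -0.179  0.05 ]
0.07 [ 0.457 -0.167  0.07 ] [ 0.45  -0.177  0.07 ] [ 0.451 -0.16   0.07 ]
0.09 [ 0.455 -0.165  0.09 ] [ 0.442 -0.158  0.09 ] [ 0.444 -0.142  0.09 ]
```

View pics/t3.png

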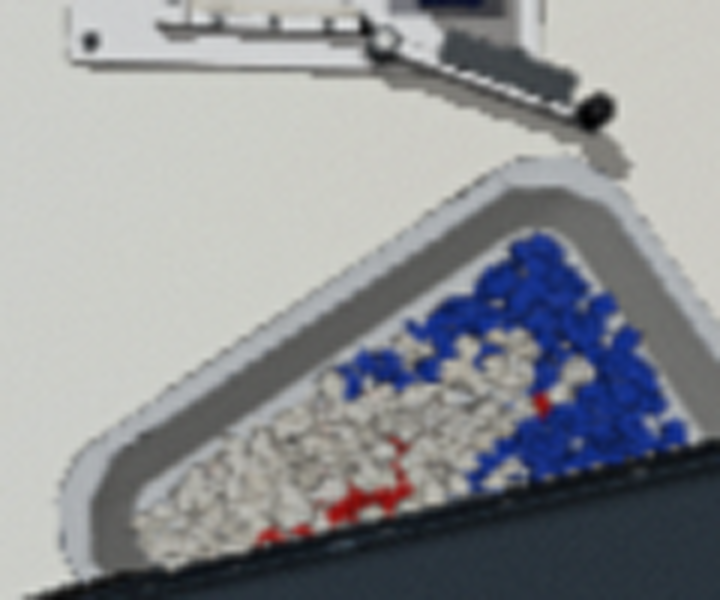

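View pics/s3.png

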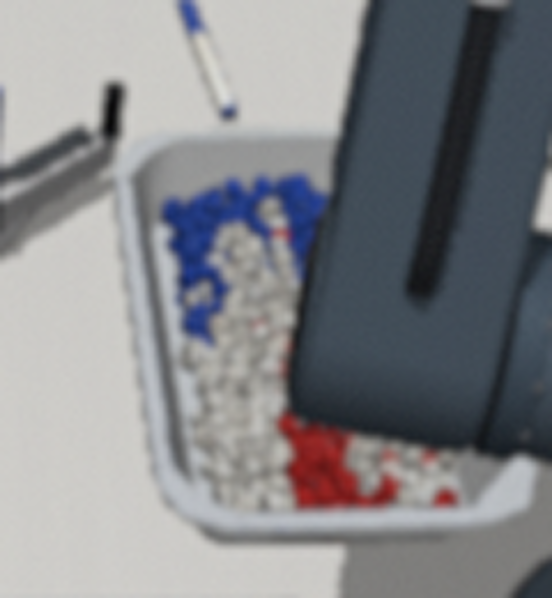

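```bash
python3 - <<'E'
from h import *
T=load("top0");S=load("scene0")
# straight NW edge of the rim (outer) in both views: two points each
tp=lambda x,y:(x/6+290,y/6+225); sp=lambda x,y:(x/4.6+360,y/4.6+150)
for z in(.03,.04,.05,.06,.07,.08,.09):
    a=[onz(T,tp(*p),z)[:2] for p in((100,440),(480,180))]; b=[onz(S,sp(*p),z)[:2] for p in((120,200),(152,440))]
    u=(a[1]-a[0])/np.linalg.norm(a[1]-a[0]);n=np.array([-u[1],u[0]])
    print(z,[round(float((q-a[0])@n)*1000,1) for q in b])
E
```

```text
0.03 [-11.5, -8.4]
0.04 [-9.4, -6.3]
0.05 [-7.3, -4.3]
0.06 [-5.2, -2.2]
0.07 [-3.1, -0.1]
0.08 [-1.0, 1.9]
0.09 [1.0, 4.0]
```

```bash
python3 - <<'E'
from h import *
T=load("top0")
tp=lambda x,y:(x/6+290-.42,y/6+225-.42)
peg=onz(T,tp(595,110),.098)[:2];print("peg",peg)
for p in((480,178),(520,158),(550,155),(585,165),(615,190),(640,220),(680,285),(720,345)):
    q=onz(T,tp(*p),.078)[:2]; v=(q-peg)*1000
    out=[]
    for a in(0.0,.2,.4,.6):
        d=np.array([np.cos(a),np.sin(a)]);out.append((round(float(-v@d),1),round(float(v@np.array([-d[1],d[0]])),1)))
    print(q.round(3),v.round(1),out)
E
```

```text
peg [ 0.48136203 -0.19087467]
[ 0.45  -0.134] [-31.3  56.6] [(31.3, 56.6), (19.4, 61.7), (6.8, 64.3), (-6.2, 64.4)]
[ 0.46  -0.155] [-21.6  36.1] [(21.6, 36.1), (14.0, 39.7), (5.8, 41.7), (-2.6, 42.0)]
[ 0.461 -0.17 ] [-20.3  21. ] [(20.3, 21.0), (15.8, 24.6), (10.6, 27.2), (4.9, 28.8)]
[ 0.456 -0.187] [-25.7   3.6] [(25.7, 3.6), (24.5, 8.6), (22.3, 13.3), (19.2, 17.5)]
[ 0.443 -0.202] [-38.5 -11. ] [(38.5, -11.0), (39.9, -3.1), (39.7, 4.9), (38.0, 12.7)]
[ 0.428 -0.214] [-53.7 -22.9] [(53.7, -22.9), (57.2, -11.8), (58.4, -0.2), (57.3, 11.5)]
[ 0.395 -0.232] [-86.4 -41.5] [(86.4, -41.5), (93.0, -23.5), (95.8, -4.5), (94.8, 14.6)]
[ 0.365 -0.251] [-116.4  -60. ] [(116.4, -60.0), (126.0, -35.7), (130.6, -9.9), (130.0, 16.2)]
```

```bash
python3 - <<'E'
from delta import *
delta([.4826,-.196,.377],.4)
E
```

```text
t 4.4 pos [ 0.5711 -0.2959  0.3764] toolx yaw -0.0626 q6 -0.59 tilt z [-4.e-04  9.e-04 -1.e+00] F [ 0.1  0.7 -0.5]
 d cm [-9.46 -9.42 -0.05] w [-1.000e-03  3.000e-04 -4.626e-01] dist cm 13.3
```

```bash
python3 -m pendant '[{"dx":-2.4,"dy":-2.4,"dz":0,"wx":0,"wy":0,"wz":-0.1},{"dx":-4.8,"dy":-4.8,"dz":0,"wx":0,"wy":0,"wz":-0.2},{"dx":-7.2,"dy":-7.2,"dz":0,"wx":0,"wy":0,"wz":-0.3},{"dx":-9.0,"dy":-9.0,"dz":0,"wx":0,"wy":0,"wz":-0.4},{"dx":-9.5,"dy":-9.4,"dz":0,"wx":0,"wy":0,"wz":-0.46},{"dx":-9.5,"dy":-9.4,"dz":0,"wx":0,"wy":0,"wz":-0.46}]' 0.3; python3 - <<'E'
from delta import *
delta([.4826,-.196,.266],.4)
from rig import optics; import cv2,pickle
c=optics.capture("scene");pickle.dump(c,open("scene2.pkl","wb"));cv2.imwrite("pics/scene_e.png",cv2.resize(c["image"][100:235,300:480],None,fx=4.4,fy=4.4,interpolation=cv2.INTER_CUBIC))
E
```

```text
time: 5.0
ee_pos: [0.4814, -0.1927, 0.3767]
eef_rot: [-3.076, -0.628, 0.002]
ft_force: [-0.1, 0.6, -0.0]
gripper_width: 0.0262
t 5.0 pos [ 0.4814 -0.1927  0.3767] toolx yaw 0.4025 q6 -1.0 tilt z [-0.0017  0.0016 -1.    ] F [-0.1  0.6 -0. ]
 d cm [-1.000e-02  3.800e-01  1.107e+01] w [-0.0021  0.0009  0.0025] dist cm 11.1
```

View pics/scene_e.png

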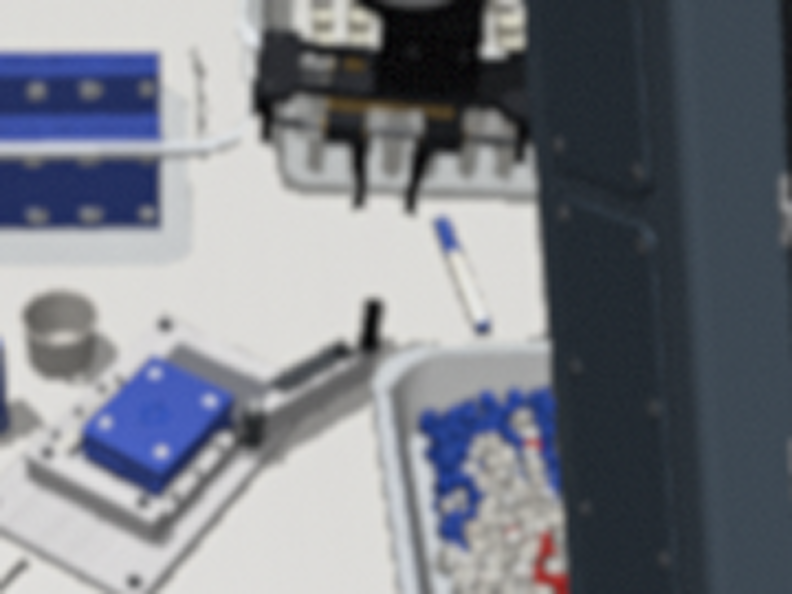

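```bash
python3 -m pendant '[{"dx":0,"dy":0.3,"dz":2.5,"wx":0,"wy":0,"wz":0},{"dx":0,"dy":0.3,"dz":5,"wx":0,"wy":0,"wz":0},{"dx":0,"dy":0.3,"dz":7.5,"wx":0,"wy":0,"wz":0},{"dx":0,"dy":0.3,"dz":8.5,"wx":0,"wy":0,"wz":0},{"dx":0,"dy":0.3,"dz":8.8,"wx":0,"wy":0,"wz":0},{"dx":0,"dy":0.3,"dz":8.8,"wx":0,"wy":0,"wz":0}]'; python3 - <<'E'
from delta import *
delta([.4826,-.196,.266],.4)
from rig import optics; import cv2,pickle
c=optics.capture("scene");cv2.imwrite("pics/scene_f.png",cv2.resize(c["image"][130:210,340:440],None,fx=7,fy=7,interpolation=cv2.INTER_CUBIC))
c=optics.capture("top");cv2.imwrite("pics/top_f.png",cv2.resize(c["image"][190:270,330:430],None,fx=7,fy=7,interpolation=cv2.INTER_CUBIC))
E
```

```text
time: 5.65
ee_pos: [0.4841, -0.1983, 0.2888]
eef_rot: [3.079, 0.624, 0.0]
ft_force: [-0.2, -0.8, 0.9]
gripper_width: 0.0266
t 5.65 pos [ 0.4841 -0.1983  0.2888] toolx yaw 0.3997 q6 -1.0 tilt z [ 3.e-04 -1.e-04 -1.e+00] F [-0.2 -0.8  0.9]
 d cm [-0.05 -0.27  2.28] w [ 0.0002 -0.0002 -0.0003] dist cm 2.3
```

View pics/scene_f.png

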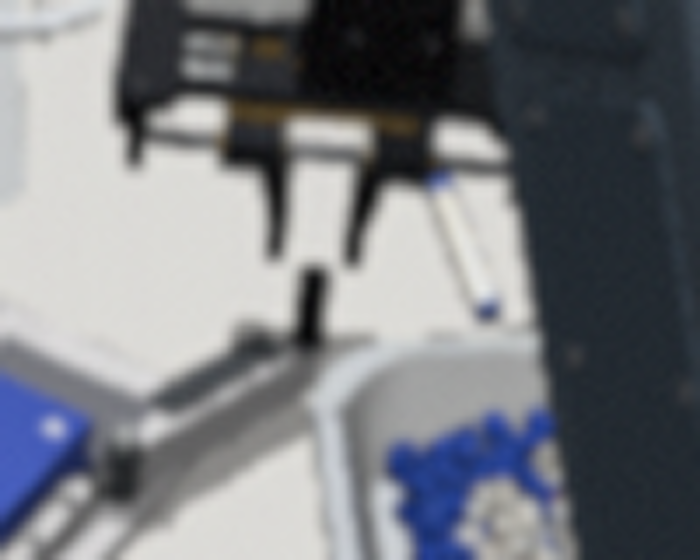

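The picture shows the fingertips at (277,260) and (352,265), either side of the peg top at (315,270) and well clear of the bin rim. I'll lower them over the peg.

```bash
python3 -m pendant '[{"dx":-0.05,"dy":-0.2,"dz":1,"wx":0,"wy":0,"wz":0},{"dx":-0.05,"dy":-0.2,"dz":2,"wx":0,"wy":0,"wz":0},{"dx":-0.05,"dy":-0.2,"dz":2.7,"wx":0,"wy":0,"wz":0},{"dx":-0.05,"dy":-0.2,"dz":2.7,"wx":0,"wy":0,"wz":0}]'; python3 - <<'E'
from delta import *
H=np.array([.5238,-.089])
# target poses: phi of peg, tool yaw, TCP = peg + 5mm along tool x
s=status.read_state();R=Ro.from_rotvec(s["eef_rot"]);M=R.as_matrix()
print(s["time"],s["ee_pos"].round(4),s["ft_force"].round(1))
y0=np.arctan2(M[1,0],M[0,0])
for i,phi in enumerate(np.arange(-1.963,-1.2,.08)):
    yaw=min(.4+0*i,.4) if phi+1.57<.4 else phi+1.57
    p=H+.112*np.array([np.cos(phi),np.sin(phi)])+.005*np.array([np.cos(yaw),np.sin(yaw)])
    d=M.T@(np.array([*p,.262])-s["ee_pos"])*100
    print(round(phi,2),d.round(2),"wz",round(-(yaw-y0),3))
E
```

```text
time: 6.15
ee_pos: [0.4819, -0.1962, 0.2605]
eef_rot: [-3.077, -0.624, 0.003]
ft_force: [-0.1, -0.2, 0.2]
gripper_width: 0.0262
6.15 [ 0.4819 -0.1962  0.2605] [-0.1 -0.2  0.2]
-1.96 [ 0.55 -0.38 -0.15] wz -0.0
-1.88 [ 1.21  0.24 -0.16] wz -0.0
-1.8 [ 1.91  0.79 -0.16] wz -0.0
-1.72 [ 2.65  1.29 -0.16] wz -0.0
-1.64 [ 3.43  1.73 -0.16] wz -0.0
-1.56 [ 4.25  2.11 -0.16] wz -0.0
-1.48 [ 5.09  2.42 -0.17] wz -0.0
-1.4 [ 5.95  2.66 -0.17] wz -0.0
-1.32 [ 6.83  2.83 -0.17] wz -0.0
-1.24 [ 7.72  2.93 -0.17] wz -0.0
```

```bash
python3 -m pendant '[{"dx":0.55,"dy":0.0,"dz":0,"wx":0,"wy":0,"wz":0},{"dx":1.2,"dy":0.4,"dz":0,"wx":0,"wy":0,"wz":0},{"dx":1.9,"dy":0.9,"dz":0,"wx":0,"wy":0,"wz":0},{"dx":2.65,"dy":1.35,"dz":0,"wx":0,"wy":0,"wz":0},{"dx":3.45,"dy":1.75,"dz":0,"wx":0,"wy":0,"wz":0},{"dx":4.25,"dy":2.1,"dz":0,"wx":0,"wy":0,"wz":0},{"dx":5.1,"dy":2.4,"dz":0,"wx":0,"wy":0,"wz":0},{"dx":5.1,"dy":2.4,"dz":0,"wx":0,"wy":0,"wz":0}]'; cat > nxt.py <<'E'
from delta import *
import sys
H=np.array([.5238,-.089]);a,b,st,lead=map(float,sys.argv[1:5])
s=status.read_state();R=Ro.from_rotvec(s["eef_rot"]);M=R.as_matrix()
y0=np.arctan2(M[1,0],M[0,0])
e=s["ee_pos"][:2]-lead*M[:2,0]-H
print(s["time"],s["ee_pos"].round(4),s["ft_force"].round(1),"yaw",y0.round(3),"peg est phi",np.arctan2(e[1],e[0]).round(3),"r",np.linalg.norm(e).round(4),"q",s["q"].round(2))
for phi in np.arange(a,b+1e-6,st):
    yaw=max(.4,phi+np.pi/2)
    p=H+.112*np.array([np.cos(phi),np.sin(phi)])+lead*np.array([np.cos(yaw),np.sin(yaw)])
    d=M.T@(np.array([*p,.261])-s["ee_pos"])*100
    print(round(phi,2),d.round(2),"wz",round(-(yaw-y0),3))
from rig import optics; import cv2
n=sys.argv[5]
c=optics.capture("scene");cv2.imwrite(f"pics/scene_{n}.png",cv2.resize(c["image"][120:240,280:440],None,fx=4.5,fy=4.5,interpolation=cv2.INTER_CUBIC))
E
python3 nxt.py -1.48 -.9 .08 .005 g
```

```text
time: 6.95
ee_pos: [0.5401, -0.1983, 0.2618]
eef_rot: [3.079, 0.624, 0.003]
ft_force: [0.4, -0.0, 0.4]
gripper_width: 0.0264
6.95 [ 0.5401 -0.1983  0.2618] [ 0.4 -0.   0.4] yaw 0.4 peg est phi -1.466 r 0.1119 q [-0.55  0.66  1.68  0.    0.8  -0.95]
-1.48 [-0.16 -0.04  0.08] wz 0.0
-1.4 [0.71 0.2  0.09] wz 0.0
-1.32 [1.59 0.37 0.09] wz 0.0
-1.24 [2.48 0.47 0.09] wz 0.0
-1.16 [3.37 0.49 0.09] wz -0.011
-1.08 [4.26 0.4  0.09] wz -0.091
-1.0 [5.15 0.25 0.09] wz -0.171
-0.92 [6.02 0.02 0.09] wz -0.251
```

View pics/scene_g.png

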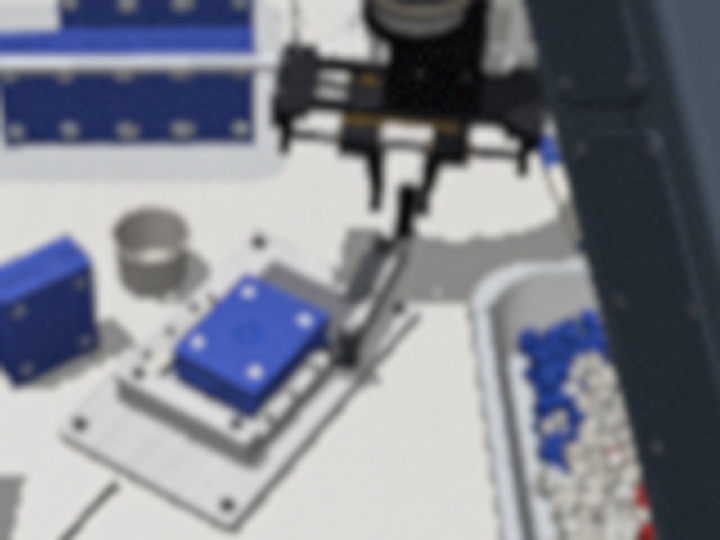

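The gate is following: the peg at (408,200) sits between the fingers and the gate is at about 1.4 rad. I'll carry on.

```bash
python3 -m pendant '[{"dx":0.7,"dy":0.2,"dz":0,"wx":0,"wy":0,"wz":0},{"dx":1.6,"dy":0.37,"dz":0,"wx":0,"wy":0,"wz":0},{"dx":2.5,"dy":0.47,"dz":0,"wx":0,"wy":0,"wz":0},{"dx":3.4,"dy":0.5,"dz":0,"wx":0,"wy":0,"wz":-0.01},{"dx":4.3,"dy":0.4,"dz":0,"wx":0,"wy":0,"wz":-0.09},{"dx":5.15,"dy":0.25,"dz":0,"wx":0,"wy":0,"wz":-0.17},{"dx":6.0,"dy":0.0,"dz":0,"wx":0,"wy":0,"wz":-0.25},{"dx":6.0,"dy":0.0,"dz":0,"wx":0,"wy":0,"wz":-0.25}]'; python3 nxt.py -.92 -.3 .07 .005 h
```

```text
time: 7.8
ee_pos: [0.5952, -0.1744, 0.2618]
eef_rot: [2.976, 1.005, 0.002]
ft_force: [-0.2, 0.9, -0.0]
gripper_width: 0.0262
7.8 [ 0.5952 -0.1744  0.2618] [-0.2  0.9 -0. ] yaw 0.651 peg est phi -0.92 r 0.1112 q [-0.47  0.7   1.56  0.    0.88 -1.12]
-0.92 [-0.    0.08  0.08] wz 0.001
-0.85 [0.78 0.02 0.08] wz -0.069
-0.78 [ 1.55 -0.1   0.08] wz -0.139
-0.71 [ 2.32 -0.27  0.08] wz -0.209
-0.64 [ 3.07 -0.5   0.08] wz -0.279
-0.57 [ 3.81 -0.77  0.08] wz -0.349
-0.5 [ 4.52 -1.1   0.08] wz -0.419
-0.43 [ 5.21 -1.47  0.08] wz -0.489
-0.36 [ 5.87 -1.9   0.08] wz -0.559
```

View pics/scene_h.png

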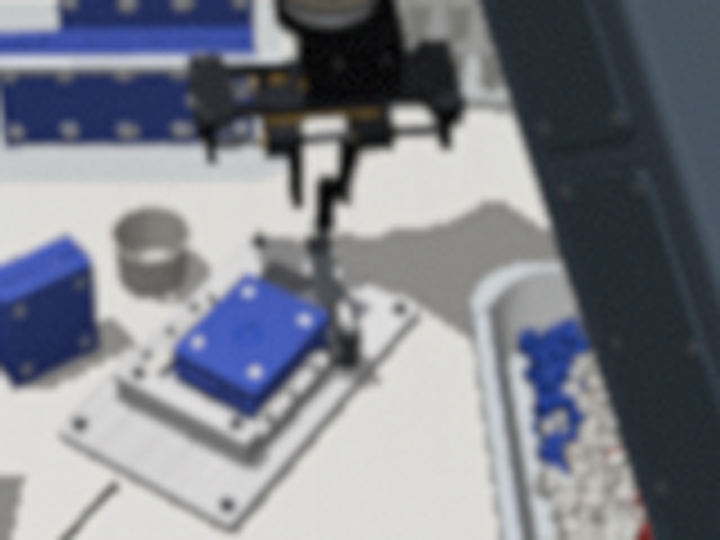

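```bash
python3 -m pendant '[{"dx":0.8,"dy":0.0,"dz":0,"wx":0,"wy":0,"wz":-0.07},{"dx":1.55,"dy":-0.1,"dz":0,"wx":0,"wy":0,"wz":-0.14},{"dx":2.3,"dy":-0.3,"dz":0,"wx":0,"wy":0,"wz":-0.21},{"dx":3.05,"dy":-0.5,"dz":0,"wx":0,"wy":0,"wz":-0.28},{"dx":3.8,"dy":-0.8,"dz":0,"wx":0,"wy":0,"wz":-0.35},{"dx":4.5,"dy":-1.1,"dz":0,"wx":0,"wy":0,"wz":-0.42},{"dx":5.2,"dy":-1.5,"dz":0,"wx":0,"wy":0,"wz":-0.49},{"dx":5.2,"dy":-1.5,"dz":0,"wx":0,"wy":0,"wz":-0.49}]'; python3 nxt.py -.43 .08 .05 .005 i
```

```text
time: 8.65
ee_pos: [0.6265, -0.1313, 0.2618]
eef_rot: [2.645, 1.694, 0.001]
ft_force: [-0.4, -0.5, -0.1]
gripper_width: 0.026
8.65 [ 0.6265 -0.1313  0.2618] [-0.4 -0.5 -0.1] yaw 1.139 peg est phi -0.436 r 0.1109 q [-0.38  0.72  1.5   0.    0.91 -1.52]
-0.43 [0.07 0.11 0.08] wz -0.001
-0.38 [0.63 0.07 0.08] wz -0.051
-0.33 [ 1.18 -0.    0.08] wz -0.101
-0.28 [ 1.73 -0.1   0.08] wz -0.151
-0.23 [ 2.28 -0.22  0.08] wz -0.201
-0.18 [ 2.82 -0.37  0.08] wz -0.251
-0.13 [ 3.35 -0.55  0.08] wz -0.301
-0.08 [ 3.88 -0.75  0.08] wz -0.351
-0.03 [ 4.39 -0.98  0.08] wz -0.401
0.02 [ 4.89 -1.23  0.08] wz -0.451
0.07 [ 5.37 -1.51  0.08] wz -0.501
```

View pics/scene_i.png

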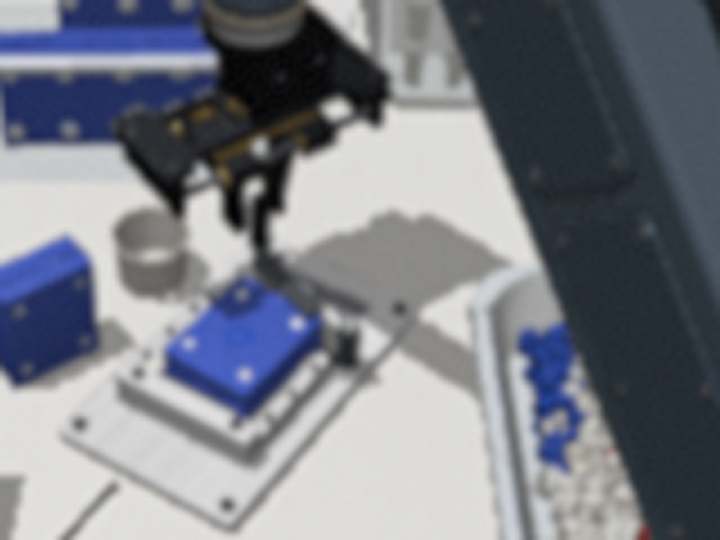

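```bash
python3 -m pendant '[{"dx":0.6,"dy":0.05,"dz":0,"wx":0,"wy":0,"wz":-0.05},{"dx":1.2,"dy":0,"dz":0,"wx":0,"wy":0,"wz":-0.1},{"dx":1.7,"dy":-0.1,"dz":0,"wx":0,"wy":0,"wz":-0.15},{"dx":2.3,"dy":-0.2,"dz":0,"wx":0,"wy":0,"wz":-0.2},{"dx":2.8,"dy":-0.35,"dz":0,"wx":0,"wy":0,"wz":-0.25},{"dx":3.3,"dy":-0.55,"dz":0,"wx":0,"wy":0,"wz":-0.3},{"dx":3.6,"dy":-0.65,"dz":0,"wx":0,"wy":0,"wz":-0.33},{"dx":3.9,"dy":-0.75,"dz":0,"wx":0,"wy":0,"wz":-0.35},{"dx":3.9,"dy":-0.75,"dz":0,"wx":0,"wy":0,"wz":-0.35}]'; python3 nxt.py -.08 .08 .02 .005 j
```

```text
time: 9.6
ee_pos: [0.6357, -0.0933, 0.2618]
eef_rot: [-2.31, -2.129, 0.0]
ft_force: [-0.6, -0.7, 0.8]
gripper_width: 0.0261
9.6 [ 0.6357 -0.0933  0.2618] [-0.6 -0.7  0.8] yaw 1.489 peg est phi -0.083 r 0.1118 q [-0.32  0.73  1.5   0.    0.92 -1.81]
-0.08 [0.04 0.02 0.08] wz -0.002
-0.06 [0.26 0.   0.08] wz -0.022
-0.04 [ 0.48 -0.01  0.08] wz -0.042
-0.02 [ 0.71 -0.04  0.08] wz -0.062
0.0 [ 0.93 -0.06  0.08] wz -0.082
0.02 [ 1.15 -0.09  0.08] wz -0.102
0.04 [ 1.37 -0.13  0.08] wz -0.122
0.06 [ 1.59 -0.17  0.08] wz -0.142
0.08 [ 1.81 -0.21  0.08] wz -0.162
```

View pics/scene_j.png

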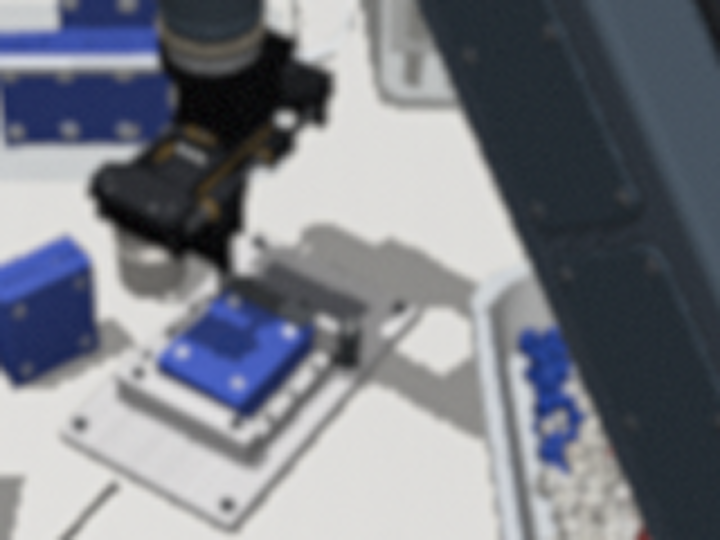

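```bash
python3 -m pendant '[{"dx":0.25,"dy":0,"dz":0,"wx":0,"wy":0,"wz":-0.02},{"dx":0.4,"dy":0,"dz":0,"wx":0,"wy":0,"wz":-0.03},{"dx":0.6,"dy":0,"dz":0,"wx":0,"wy":0,"wz":-0.04},{"dx":0.7,"dy":0,"dz":0,"wx":0,"wy":0,"wz":-0.04},{"dx":0.7,"dy":0,"dz":0,"wx":0,"wy":0,"wz":-0.04}]'
```

```text
time: 10.15
ee_pos: [0.636, -0.0888, 0.2617]
eef_rot: [2.262, 2.175, -0.008]
ft_force: [-3.7, -10.0, -0.1]
gripper_width: 0.0263
```

```bash
python3 -m pendant '[{"dx":0.15,"dy":0,"dz":0,"wx":0,"wy":0,"wz":0},{"dx":0.3,"dy":0,"dz":0,"wx":0,"wy":0,"wz":0},{"dx":0.3,"dy":0,"dz":0,"wx":0,"wy":0,"wz":0}]';python3 nxt.py -.08 -.08 .02 .005 k
python3 -m pendant '[{"dx":-0.3,"dy":0,"dz":0,"wx":0,"wy":0,"wz":0},{"dx":-0.7,"dy":0,"dz":0,"wx":0,"wy":0,"wz":0},{"dx":-0.9,"dy":0,"dz":0,"wx":0,"wy":0,"wz":0},{"dx":-0.9,"dy":0,"dz":0,"wx":0,"wy":0,"wz":0}]'
```

```text
time: 10.45
ee_pos: [0.6361, -0.0878, 0.2617]
eef_rot: [2.259, 2.175, -0.013]
ft_force: [-4.4, -16.2, -1.2]
gripper_width: 0.0263
10.45 [ 0.6361 -0.0878  0.2617] [ -4.4 -16.2  -1.2] yaw 1.533 peg est phi -0.034 r 0.1121 q [-0.31  0.73  1.5  -0.01  0.92 -1.83]
-0.08 [-0.51 -0.    0.07] wz 0.042
time: 10.9
ee_pos: [0.6363, -0.0921, 0.2618]
eef_rot: [2.267, 2.175, 0.001]
ft_force: [0.5, 0.3, -0.4]
gripper_width: 0.0264
```

Force rises steeply at the stop and falls to zero after backing off 4 mm, so the peg is centred between the fingers. I'll lift straight up and clear.

```bash
python3 -m pendant '[{"dx":0,"dy":0,"dz":-1.5,"wx":0,"wy":0,"wz":0},{"dx":0,"dy":0,"dz":-4,"wx":0,"wy":0,"wz":0},{"dx":0,"dy":0,"dz":-7,"wx":0,"wy":0,"wz":0},{"dx":-3,"dy":0,"dz":-11,"wx":0,"wy":0,"wz":0},{"dx":-8,"dy":0,"dz":-12,"wx":0,"wy":0,"wz":0},{"dx":-13,"dy":0,"dz":-12,"wx":0,"wy":0,"wz":0},{"dx":-18,"dy":0,"dz":-12,"wx":0,"wy":0,"wz":0},{"dx":-22,"dy":0,"dz":-12,"wx":0,"wy":0,"wz":0},{"dx":-22,"dy":0,"dz":-12,"wx":0,"wy":0,"wz":0}]'; python3 - <<'E'
from rig import optics; import cv2,pickle
for n,(x0,y0,x1,y1) in(("scene",(270,130,400,250)),("top",(260,140,420,260))):
    c=optics.capture(n);pickle.dump(c,open(n+"9.pkl","wb"));cv2.imwrite(f"pics/{n}_z.png",cv2.resize(c["image"][y0:y1,x0:x1],None,fx=4.8,fy=4.8,interpolation=cv2.INTER_CUBIC))
E
```

```text
time: 11.8
ee_pos: [0.6265, -0.3176, 0.3832]
eef_rot: [2.268, 2.166, -0.001]
ft_force: [0.1, 0.3, -0.1]
gripper_width: 0.0261
```

View pics/scene_z.png

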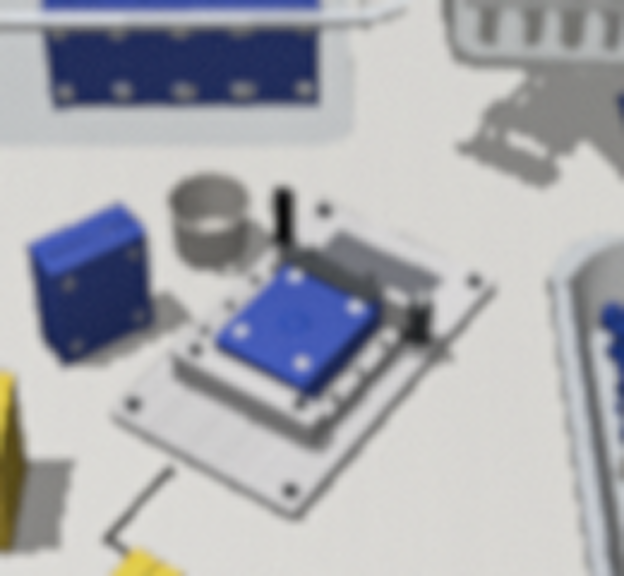

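View pics/top_z.png

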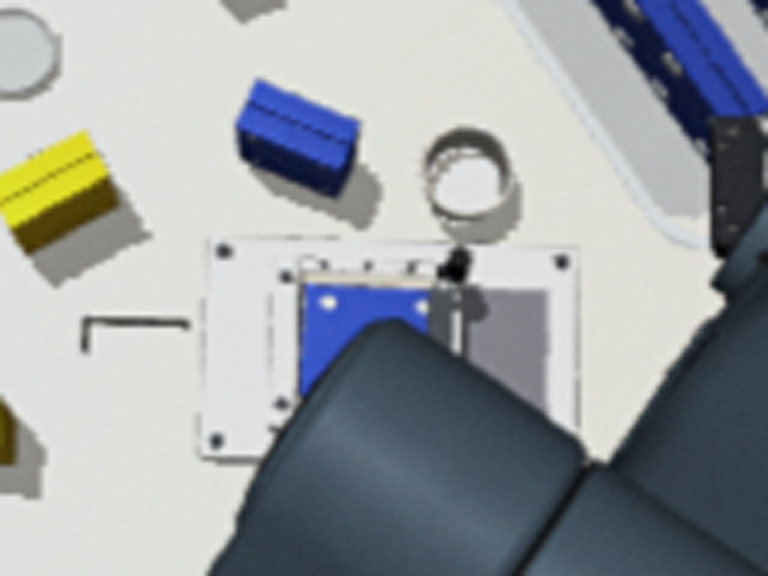

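```bash
python3 - <<'E'
from h import *
T=load("top9");S=load("scene9")
tp=lambda x,y:((x+.5)/4.8-.5+260,(y+.5)/4.8-.5+140); sp=lambda x,y:((x+.5)/4.8-.5+270,(y+.5)/4.8-.5+130)
yaw=-.05;X=np.array([np.cos(yaw),np.sin(yaw)]);Y=np.array([-X[1],X[0]])
def nest(p,c0): return ((np.array([(p[:2]-c0)@X,(p[:2]-c0)@Y]))*1000).round(1)
cT=np.array([.5892,-.053]);cS=np.array([.5865,-.053])
for n,p,z in(("pegtop",(461,256),.098),("mould stop-far corner",(301,284),.048),("mould stop-near",(299,394),.048)): print("T",n,nest(onz(T,tp(*p),z),cT))
for n,p,z in(("pegtop",(284,190),.098),("stop far (left)",(218,340),.048),("stop near(bottom)",(306,387),.048),("gate-near (right)",(382,310),.048),("hinge top",(421,306),.055),("scr stop far",(133,403),.012),("scr stop near",(291,490),.012),("scr pad far",(324,209),.012),("scr pad near",(475,281),.012),
 ): print("S",n,nest(onz(S,sp(*p),z),cS))
sc=[onz(S,sp(*p),.012)[:2] for p in((133,403),(291,490),(324,209),(475,281))]; print("S centre",np.mean(sc,0))
E
```

```text
T pegtop [ 48.5 -41. ]
T mould stop-far corner [36.8 60.3]
T mould stop-near [-35.9  59.3]
S pegtop [ 47.3 -41.4]
S stop far (left) [31.7 58.5]
S stop near(bottom) [-39.7  59.6]
S gate-near (right) [-43.2 -25.5]
S hinge top [-66.  -37.6]
S scr stop far [ 65.4 110.8]
S scr stop near [-63.5 111.5]
S scr pad far [  64.2 -115.2]
S scr pad near [ -64.4 -114.5]
S centre [ 0.58685368 -0.05486646]
```

```bash
python3 -c "
from rig import r,status
print(status.read_state()['ft_force'],r.sign_off())"
```

```text
the job is handed in; nothing more can be done
[-0.18438833 -0.01818586  0.69297852] None
```

The mould lies flat between the rails at the end stop, the gate is shut behind it, and the job is handed in at about 12 s of the 48 s allowed. No verdict was reported.

- **Tipping:** I pushed the mould's back face with two fingertips about 82 mm above the plate. It tipped where it stood and dropped between the rails, with the gate still open.
- **Gate:** I set the fingers either side of the peg, clear of the parts bin, and pushed it round until the force rose to 16 N at the hard stop. I then backed off to zero force, lifted straight up and moved the arm clear.

**Last checks:**
- **Peg:** it measures at nest (48.5, -41) mm from the top camera and (47.3, -41.4) mm from the scene camera. Shut would be (48, -40.5) mm, so the gate is within about 0.01 rad.
- **Mould position:** its end is at y of about 58.5 to 60 mm, against a stop face at 60 mm. It looks flat in the scene view.
- **Bystanders:** those in the last close views (next mould, cup and hex key) look unmoved. The pad, pen, vial and clip were not in those views. The robot was touching nothing.

**Disagreement:** the cameras differ on the mould's sideways position. The top camera puts it at about +0.5 mm from centre and the scene camera at about -4 mm. Both are within the 8 mm allowed, and I think the scene camera's offset comes from calibration and blurred corners.

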